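# Put a battery in the kitchen radio and tune it to the marked station

## Robot

A 7-joint arm with a two-finger parallel gripper is mounted at the origin on a cart in front of the work surface, level with it; the furniture and walls round the work are solid. World frame = base frame: x ahead of the robot, y to its left, z up, the work surface at z = 0. Lengths are in m, angles in rad, forces in N, time in s.
With the tool pointing down it reaches from about 0.4 to 0.85 m from the base axis. Payload 10.4 kg.
Tool frame: the origin (TCP) lies at the very end of the fingers, on their centre line; the grasp point (between the pads) lies 19 mm behind it; x points along the fingers, z is the direction in which the jaws open and shut, and the axes are right-handed (so a half turn about x gives the same grasp; the last joint's range is limited). The gripper opens to 85 mm and grips with 20 to 120 N. Pads are 22 mm wide; open, the fingers measure 114 mm over their backs; the gripper's body (76 mm by 85 mm) begins 54 mm behind the grasp point. The pads swing forward as they close: fully open they stand 13 mm farther back than shut.
Start: joints at [-1.27, 0.332, -0.065, 1.46, 0.022, 1.35, -0.088], TCP at [0.199, 0.593, 0.231] pointing down, gripper open.
Joint ranges: [-2.6, 2.6], [-0.5, 2.12], [-1.47, 1.34], [0.16, 2.42], [-1.27, 4.41], [0.06, 2.06], [-2.6, 2.6]. Speed limits (rad/s): [2.22, 2.22, 2.79, 2.79, 3.14, 3.14, 3.14].

## Interface

Orientations are given as a unit quaternion [x, y, z, w].
In Python, from workcell import telemetry, viewer, manip, spot_in, mark_of gives the robot as it stands. The module is installed in compiled form; this text tells all that it offers.
- The arm moves only by the shell command python3 -m crank 'ROWS' [FORCE]. ROWS is JSON, a list of rows, each a list of 3 entries, a list of its own where there are three numbers: the closure, from 0 (fully open) to 1 (shut), then the shift along the world's x, y, z in cm, then the turn, a rotation vector about the world's x, y, z in rad. A call has 1 to 12 rows; each row shifts and turns the commanded pose from where the row before left it; what a row does not reach is not made up. A row lasts 1/12 s, in which the tool goes at most 41.7 mm and 7.16 degrees, less where a joint would pass 70% of its speed; a pose out of reach is approached as far as the arm can. A call with a gripper value outside its range is refused whole. The fingers move at their own pace and stop on an object; FORCE is the grip in N (left out, the last holds). Time passes only in rows, so rows that do not move let the fingers close. It gives the time, the measured TCP pose, the force and the opening at its end, in the units of the state.
- telemetry.get_obs(): the state, without advancing time (a new reading comes with each control period).
- viewer.camera(name): name is "scene" or "top" or "wrist"; returns a dict with "frame" (480x640x3 uint8, red, green, blue), "intrinsics" (3x3 intrinsics, pixels), "k1" (the pictures are not rectified: a ray, as slopes to the right and down, at radius r is drawn at 1 + k1 r^2 times it, then the intrinsics apply), "cam_to_world" (4x4, takes a point from camera to world coordinates). Camera axes: x right, y up, looking along -z (the intrinsics and any distortion apply to the point x, -y, -z); pixel columns grow to the right and rows downward; lengths in m; the calibration is good to about 2 mm. A picture is of the moment at which its call begins. There is no depth.
- manip.hand_in(): hands the job in, once; it reports no verdict.
Trained networks look in a picture, given as the dict that the camera call returned (one of the last four; its "shot" number tells which), for a name from the list of things; names that differ only in an ending like _2 or _b are one class to them, and where a whole thing is asked for, a point or a joint stands for the part that bears it (a point fixed in the world has none). Each returns a list of dicts, best first, with "conf" (0 to 1); they miss things now and then, are a little off and sometimes report something else, mostly with a low value. They report only what shows in the picture. A call takes as long as a camera call.
- spot_in(thing, picture): "location" ([x, y, z] in m, in the coordinates of the camera as it stood for that picture, good to about 4 mm: the middle of the surface that is visible of it).
- mark_of(thing, picture): "location" ([x, y, z] in m, in the coordinates of the camera as it stood for that picture, good to about 4 mm: a listed point, or the origin of a listed thing).
The state is a dict: "clock": time; "joint_pos": joint angles; "joint_velocities": joint speeds; "tau": joint torques, N m; "position": TCP position; "ee_rot": TCP orientation; "ft_force": force on the tool from outside, world axes, zero at the start; "torque": the same for the moment, N m; "grip_width": opening from 0.0 (shut) to 1.0 (fully open).
Only numpy, scipy, OpenCV 4.12 (cv2) and the standard library are available. Lean on these libraries where they do the work, as an engineer would, in place of code of your own. Each camera call takes 0.05 s, during which the arm holds its last target. There are 200 camera calls.

## Task

Get the little kitchen radio going: slide the cover on its top fully open, lay the loose battery down in the compartment (either way round) and slide the cover fully shut over it. Then roll the ribbed thumbwheel at the front with a fingertip until the needle on the tuning scale lines up with the bar-shaped marker, not the round stud, and let go. Leave the other things on the worktop where they are.

Things in the scene. Friction and masses are not known exactly. Their poses are not given: they have to be found in the camera images.
- radio: low white kitchen radio, fixed to the worktop, 140 (x) x 220 (y) x 55 mm high; origin at the centre of its underside, x to its back, y to its left, z up. It stands at a yaw that varies. On its flat top: battery bay with sliding cover on the left (+y) half, thumbwheel at the front right, tuning scale at the back right. A thin rod aerial, 9 mm high, lies along the back edge; nothing else rises more than 16 mm above the top
- bay (a point): centre of the floor of the battery bay, 18 mm below the radio's top; the bay is an open pocket 28 mm (along the radio's x) x 60 mm (along the radio's y); the battery lies in it along the radio's y. Axes as the radio's. Its walls reach up to the radio's top
- cover (a joint): slide of the bay's cover along the radio's x, in m: 0 shut (bay covered), 0.05 fully open (pushed to the radio's back). It stays where it is left; friction about 1 N. The plate is 38 x 67 mm and its upper face lies 4 mm above the radio's top, between two rails 5 mm high; fully open, its front edge is 17 mm behind the bay's back edge
- cover_rib (a point): top centre of the cover's finger rib, which moves with the cover; the rib is 10 mm thick (along the radio's x), 34 mm long (along the radio's y) and stands 10.5 mm above the cover's plate; it can be pinched from above across its 10 mm, or pushed. It sits over the bay's centre when the cover is shut
- battery_mid (a point): centre of the loose battery, a cylinder 50 mm long and 16 mm in diameter, 23 g, lying on the worktop; its long axis is its y axis. In the bay, its centre lies about 8 mm above the bay's floor
- tuning_wheel (a joint): angle of the thumbwheel in rad, 0 to 4; grows as the top of its rim moves to the radio's left (+y). Light, stays where it is left (about 0.5 N at the rim)
- wheel_top (a point): fixed point: highest point of the thumbwheel's ribbed rim, 9 mm above the radio's top. The wheel has a radius of 24 mm, is 14 mm wide, its axle runs along the radio's x, and its flanks are hemmed in by shoulders 4 mm high, so it is rolled by pressing a fingertip lightly down on the rim and drawing it along the radio's y; the rim turns without slip under a light press
- needle_mid (a point): centre of the tuning needle's upper edge, a thin steel bar across the scale (22 mm along the radio's x, 2 mm wide). It is driven by the thumbwheel: 16 mm along the radio's y per rad, to +y as the wheel's angle grows (the same way as the fingertip). It cannot be touched or pushed
- scale_mid (a point): middle of the dark tuning scale, on the radio's top; the needle runs from 32 mm to the right to 32 mm to the left of it (wheel angle 0 to 4; middle at 2)
- rack_corner (a point): bystander, fixed: top of the front right corner of the red dish rack (115 mm high, taller plates in it), which stretches 360 mm to the left and 310 mm back from here: pass above or in front of it
- bar_marker: the marker to tune to: a steel bar 20 (x) x 4 (y) x 6 mm high at the back edge of the scale, left or right of its middle; origin at the centre of its underside, axes as the radio's. The needle is tuned when it has the same radio-y as this
- stud_marker: the other marker, a round steel stud 8 mm across and 6 mm high; not the one to tune to; origin at the centre of its underside
- salt: bystander: white salt shaker, 44 mm across, 90 mm high, origin under its centre
- tin: bystander: low gold tin, 86 mm across, 40 mm high, origin under its centre
- jar: bystander: clear spice jar with grey lid, 44 mm across, 109 mm high, origin under its centre
- pen: bystander: black and white pen, 135 mm long (its y), 16 mm thick, origin under its centre

How it is judged:
On the way, in this order (a step that is already met when the one before it is completed fails the run):
1. the cover is slid open (value of joint cover above 0.042 m), for 0.2 s.
2. the battery lies in the bay (x of battery_mid in the frame of bay between -0.012 and 0.012 m and y of battery_mid in the frame of bay between -0.012 and 0.012 m and z of battery_mid in the frame of bay below 0.014 m), for 0.2 s.
3. the cover is slid shut over the battery (all of step 2 and value of joint cover below 0.004 m), for 0.2 s.
4. the needle is rolled to the bar marker (all of step 3 and y of needle_mid in the frame of bar_marker between -0.0035 and 0.0035 m), for 0.2 s.
At the end, for the whole second after the job is handed in: The battery lies at rest in the bay (centre within 12 mm of the bay's centre both ways, less than 14 mm above its floor), the cover is shut to within 4 mm, and the needle stands still within 3.5 mm of the bar marker along the scale (all of step 4 and linear speed of battery below 0.02 m/s and velocity of joint tuning_wheel between -0.05 and 0.05 rad/s); the robot touches nothing.
It fails at once if the white salt shaker is shifted by more than 30 mm or knocked over (distance of salt from where it was at the start of the episode above 0.03 m or angle between salt's own z axis and vertical above 0.5 rad).
It fails at once if the low gold tin is shifted by more than 30 mm or knocked over (distance of tin from where it was at the start of the episode above 0.03 m or angle between tin's own z axis and vertical above 0.5 rad).
It fails at once if the spice jar with grey lid is shifted by more than 30 mm or knocked over (distance of jar from where it was at the start of the episode above 0.03 m or angle between jar's own z axis and vertical above 0.5 rad).
It fails at once if the pen is shifted by more than 30 mm or knocked over (distance of pen from where it was at the start of the episode above 0.03 m).
It also fails if it takes over 72 s, if anything falls off the work surface, if the arm or the gripper's body presses on something with over 40 N, if the wrist force passes 120 N, or if a joint passes its speed limit or range.

## Working session

There is one attempt and no reset: what is moved stays moved. The work goes in short steps, Python scripts to look and compute and a shell command to move; the robot and the scene stay as the last step left them, time stands still between calls to the robot, and variables do not carry over. Pictures are saved under pics/ and viewed, about 8 in all and at most 12, crops included, and the job is handed in when it is done.

```bash
mkdir -p pics
cat > h.py <<'E'
import numpy as np, cv2
from workcell import telemetry, viewer, manip, spot_in, mark_of
def cam(n): return viewer.camera(n)
def w(c,p): return (np.array(c["cam_to_world"])@np.r_[p,1])[:3]
def look(c,things,f=mark_of,k=2,mn=0.2):
    for t in things:
        for r in f(t,c)[:k]:
            if r["conf"]>=mn: print(t,round(r["conf"],2),np.round(w(c,r["location"]),4), pix(c,w(c,r["location"])))
def pix(c,p):
    T=np.linalg.inv(np.array(c["cam_to_world"])); q=(T@np.r_[p,1])[:3]
    s=np.array([q[0],-q[1]])/-q[2]; s=s*(1+c["k1"]*(s@s)); K=np.array(c["intrinsics"])
    return np.round(K[:2,:2]@s+K[:2,2]).astype(int)
def ray(c,u,z):
    K=np.array(c["intrinsics"]);d=(np.array(u,float)-K[:2,2])/np.array([K[0,0],K[1,1]]);s=d.copy()
    for _ in range(20): s=d/(1+c["k1"]*(s@s))
    T=np.array(c["cam_to_world"]);v=T[:3,:3]@np.array([s[0],-s[1],-1]);o=T[:3,3]
    return o+v*(z-o[2])/v[2]
def save(c,n,box=None,k=1):
    im=c["frame"][:,:,::-1]
    if box: im=im[box[1]:box[3],box[0]:box[2]]
    cv2.imwrite("pics/"+n+".png",cv2.resize(im,None,fx=k,fy=k,interpolation=cv2.INTER_CUBIC))
E
python3 - <<'E'
from h import *
for n in ["top","scene"]:
    c=cam(n); save(c,n+"0"); print(n,np.round(c["cam_to_world"],3).tolist(),c["intrinsics"],c["k1"])
    look(c,["radio","bay","cover_rib","battery_mid","wheel_top","needle_mid","scale_mid","rack_corner","bar_marker","stud_marker","salt","tin","jar","pen"])
o=telemetry.get_obs(); print(o["position"],o["ee_rot"],o["clock"])
E
```

```text
top [[-0.019, 0.985, -0.169, 0.216], [-1.0, -0.018, 0.005, -0.03], [0.002, 0.169, 0.986, 1.316], [0.0, 0.0, 0.0, 1.0]] [[576.67807327   0.         324.84475892]
 [  0.         576.67807327 242.18673146]
 [  0.           0.           1.        ]] -0.1363915671197895
radio 0.8 [ 0.4917 -0.182  -0.0018] [387 220]
bay 0.73 [ 0.4579 -0.1321  0.0352] [367 232]
bay 0.68 [ 0.4911 -0.1842 -0.0006] [388 220]
cover_rib 0.57 [ 0.454  -0.1324  0.073 ] [368 230]
cover_rib 0.28 [ 0.3891 -0.4008 -0.0019] [482 262]
battery_mid 0.51 [0.3891 0.1661 0.0052] [237 266]
wheel_top 0.79 [ 0.4567 -0.2276  0.058 ] [410 230]
scale_mid 0.68 [ 0.5271 -0.2282  0.0555] [409 199]
rack_corner 0.82 [ 0.4936 -0.0124  0.1133] [313 210]
rack_corner 0.22 [0.3878 0.1694 0.005 ] [236 267]
salt 0.66 [0.4065 0.3533 0.0012] [158 260]
tin 0.83 [ 0.3891 -0.401  -0.0022] [482 262]
jar 0.56 [ 0.3285 -0.2849 -0.0033] [434 289]
pen 0.74 [ 0.3936  0.0213 -0.002 ] [300 263]
scene [[0.611, 0.569, -0.551, -0.357], [-0.792, 0.429, -0.435, -0.63], [-0.011, 0.701, 0.713, 1.125], [0.0, 0.0, 0.0, 1.0]] [[624.78979954   0.         326.3089459
[... 222 characters left out ...]
3  0.0386] [376 285]
cover_rib 0.77 [ 0.4536 -0.131   0.0707] [376 276]
cover_rib 0.36 [ 0.4967 -0.1815 -0.0009] [402 295]
battery_mid 0.7 [ 0.5288 -0.2253  0.0556] [428 280]
battery_mid 0.53 [0.3891 0.1676 0.008 ] [260 255]
wheel_top 0.72 [ 0.4575 -0.2268  0.0618] [412 297]
needle_mid 0.65 [ 0.3974  0.022  -0.0025] [308 282]
scale_mid 0.8 [ 0.5247 -0.2285  0.0573] [429 281]
rack_corner 0.81 [ 0.4945 -0.0144  0.1133] [345 231]
salt 0.57 [ 0.4042  0.3504 -0.0041] [213 224]
tin 0.82 [ 0.392  -0.3965 -0.0024] [462 373]
jar 0.58 [ 0.3356 -0.2892  0.0017] [404 364]
pen 0.87 [ 0.3944  0.0205 -0.0046] [308 283]
[0.19885477 0.59253802 0.23133836] [-0.41283081  0.57405082  0.41287404  0.5740831 ] 1.5
```

View pics/top0.png

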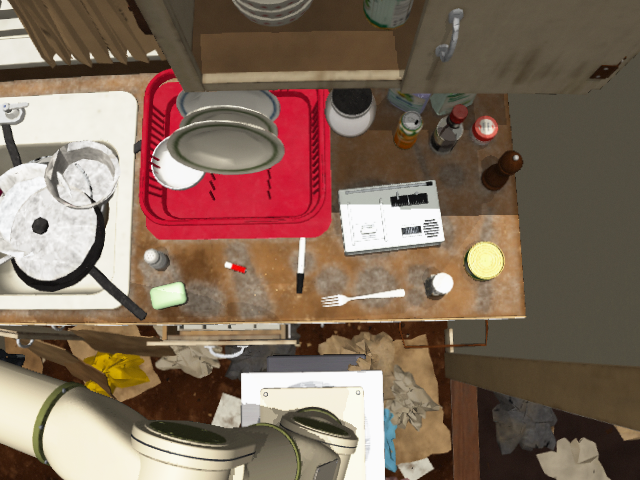

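View pics/scene0.png

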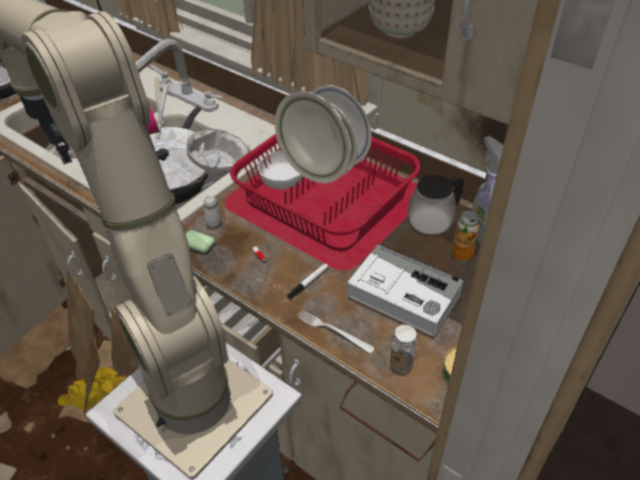

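Run:
```python
from h import *
from scipy.spatial.transform import Rotation as R
o=telemetry.get_obs(); print(np.round(R.from_quat(o["ee_rot"]).as_matrix(),3), o["ft_force"],o["grip_width"])
c=cam("wrist");print(np.round(c["cam_to_world"],3).tolist())
# radio yaw from scale/wheel and bay/wheel
s=np.array([.526,-.2283]);wt=np.array([.457,-.2272]);b=np.array([.455,-.132])
print(s-wt,b-wt)
c=cam("top");save(c,"topc",(340,150,500,250),5)
```

```text
[[ 0.    -0.948  0.318]
 [ 0.     0.318  0.948]
 [-1.     0.     0.   ]] [ 0.42504158 -0.74364692  0.71487958] 0.99852379445088
[[0.319, -0.913, -0.254, 0.134], [0.948, 0.307, 0.086, 0.614], [-0.0, -0.269, 0.963, 0.374], [0.0, 0.0, 0.0, 1.0]]
[ 0.069  -0.0011] [-0.002   0.0952]
```

The top view shows the battery (red and white) at about (236,267) and the pen at (300,265). The radio is centred at (390,218), with a small positive yaw. I'll move over the battery, turn the jaws along x, and look at both from close by.

```bash
python3 -m crank '[[0,[1.6,-3.4,0],[0,0,-0.094]],[0,[1.6,-3.4,0],[0,0,-0.094]],[0,[1.6,-3.4,0],[0,0,-0.094]],[0,[1.6,-3.4,0],[0,0,-0.094]],[0,[1.6,-3.4,0],[0,0,-0.094]],[0,[1.6,-3.4,0],[0,0,-0.094]],[0,[1.6,-3.4,0],[0,0,-0.094]],[0,[1.6,-3.4,0],[0,0,-0.094]],[0,[1.6,-3.4,0],[0,0,-0.094]],[0,[1.6,-3.4,0],[0,0,-0.094]],[0,[1.6,-3.4,0],[0,0,-0.094]],[0,[1.6,-3.4,0],[0,0,-0.094]]]'
python3 - <<'E'
from h import *
c=cam("wrist"); save(c,"w1"); look(c,["battery_mid","pen"]); look(c,["battery_mid"],spot_in)
E
```

```text
clock: 2.6
position: [0.3913, 0.1828, 0.2316]
ee_rot: [-0.04, 0.706, 0.041, 0.706]
ft_force: [0.1, -0.1, -0.4]
grip_width: 1.002
battery_mid 0.75 [0.3921 0.169  0.0118] [315 220]
battery_mid 0.94 [0.3864 0.1702 0.014 ] [310 219]
```

View pics/w1.png

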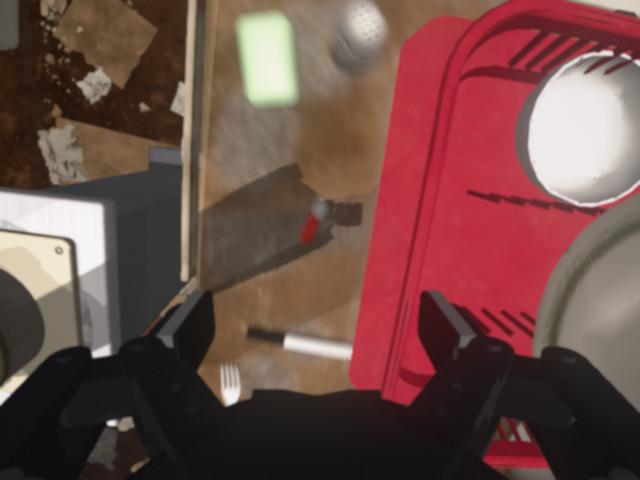

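```bash
python3 -m crank '[[0,[0,-3,0],[0,0,0]],[0,[0,-3,0],[0,0,0]],[0,[0,-3,0],[0,0,0]],[0,[0,-3,0],[0,0,0]],[0,[0,-3,0],[0,0,0]],[0.3,[0,-3,0],[0,0,0]],[0.6,[1,-3,0],[0,0,0]],[0.6,[1.2,-3,0],[0,0,0]],[0.6,[1.2,-3,0],[0,0,0]],[0.6,[1.2,-3,0],[0,0,0]],[0.6,[1.2,-3,0],[0,0,0]],[0.6,[1.2,-3,0],[0,0,0]]]'
python3 - <<'E'
from h import *
c=cam("wrist"); save(c,"w2"); look(c,["radio","bay","cover_rib","wheel_top","scale_mid","needle_mid","bar_marker","stud_marker"])
c=cv2.imread
E
```

```text
clock: 3.8
position: [0.462, -0.1755, 0.2318]
ee_rot: [-0.043, 0.705, 0.043, 0.706]
ft_force: [0.6, -0.0, -0.4]
grip_width: 0.399
radio 0.7 [ 4.917e-01 -1.849e-01 -4.000e-04] [341 216]
cover_rib 0.79 [ 0.4634 -0.1371  0.0707] [323 177]
wheel_top 0.86 [ 0.4621 -0.2289  0.0648] [309 272]
scale_mid 0.65 [ 0.5306 -0.2264  0.0566] [378 274]
needle_mid 0.59 [ 0.5259 -0.2278  0.0568] [373 275]
bar_marker 0.6 [ 0.5386 -0.1998  0.062 ] [392 251]
stud_marker 0.59 [ 0.5406 -0.2408  0.0536] [385 287]
```

View pics/w2.png

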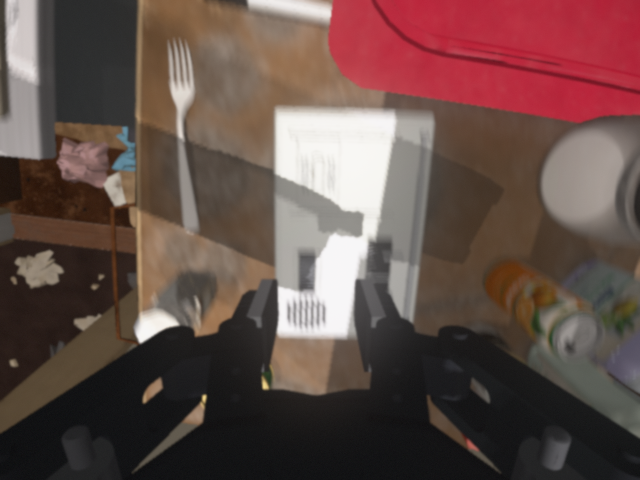

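The wrist view shows the radio at (275..433, 108..337). I'll enlarge it.

Run:
```python
from h import *
c=cam("wrist"); save(c,"w3",(262,95,450,285),3.15)
for u in [(275,108),(433,112),(275,337),(412,335)]: print(u,ray(c,u,.055))
look(c,["bay","cover_rib","wheel_top","scale_mid","needle_mid","bar_marker","stud_marker"])
```

```text
(275, 108) [ 0.41362976 -0.08235249  0.055     ]
(433, 112) [ 0.55283339 -0.06814592  0.055     ]
(275, 337) [ 0.43386042 -0.30862058  0.055     ]
(412, 335) [ 0.57725386 -0.28942272  0.055     ]
bay 0.72 [ 0.4557 -0.131   0.0335] [316 167]
cover_rib 0.84 [ 0.4612 -0.1331  0.0676] [322 173]
wheel_top 0.61 [ 0.4587 -0.2287  0.0658] [307 273]
scale_mid 0.74 [ 0.5295 -0.2234  0.0567] [379 273]
scale_mid 0.67 [ 0.4576 -0.1348  0.0368] [317 172]
needle_mid 0.61 [ 0.5259 -0.2258  0.0609] [375 276]
bar_marker 0.68 [ 0.5397 -0.2002  0.0606] [394 253]
stud_marker 0.59 [ 0.5397 -0.243   0.0541] [385 291]
```

View pics/w3.png

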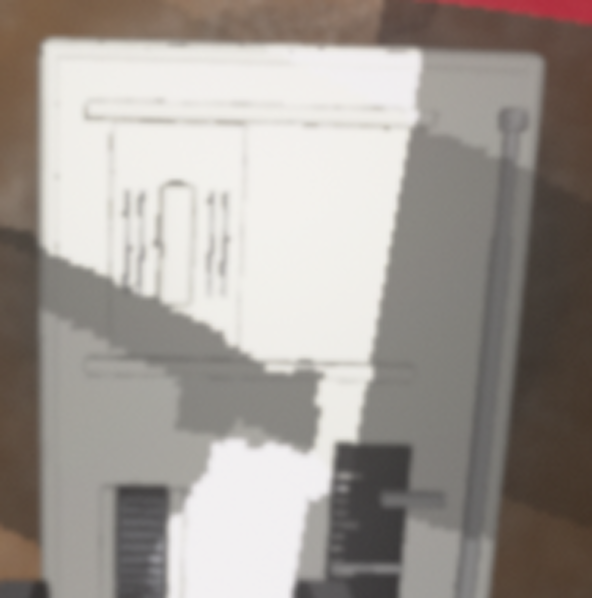

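Run:
```python
from h import *
c=cam("wrist"); y=0.10; Rt=np.array([[np.cos(y),np.sin(y)],[-np.sin(y),np.cos(y)]])
F=lambda u,z:ray(c,(262+u[0]/3.15,95+u[1]/3.15),z)
fl=F((42,40),.055)[:2]
for n,u,z in [("rib",(177,243),.0695),("bar",(412,498),.061),("needle",(370,568),.058),("ndl61",(370,568),.061),("scaletopL",(333,443),.056),("wheelL",(117,486),.057),("wheelR",(167,486),.057),("railL",(265,112),.06),("railR",(250,367),.06),("fl",(42,40),.055),("bl",(544,56),.055)]:
    p=F(u,z); print(n,np.round(p,4),np.round(Rt@(p[:2]-fl)*1e3,1))
o=telemetry.get_obs();print(o["position"],o["ee_rot"])
# battery axis from saved w1 not needed
```

```text
rib [ 0.4578 -0.1336  0.0695] [ 38.7 -54.4]
bar [ 0.5383 -0.2019  0.061 ] [ 111.9 -130.3]
needle [ 0.5301 -0.2271  0.058 ] [ 101.2 -154.6]
ndl61 [ 0.5293 -0.2259  0.061 ] [ 100.6 -153.4]
scaletopL [ 0.5125 -0.1888  0.056 ] [  87.5 -114.8]
wheelL [ 0.4486 -0.2099  0.057 ] [  21.8 -129.3]
wheelR [ 0.4638 -0.2081  0.057 ] [  37.2 -129.1]
railL [ 0.478  -0.0956  0.06  ] [ 62.5 -18.5]
railR [ 0.4837 -0.1678  0.06  ] [ 61.  -90.9]
fl [ 0.4139 -0.0834  0.055 ] [0. 0.]
bl [ 0.5545 -0.0702  0.055 ] [141.2  -0.9]
[ 0.46085568 -0.17541987  0.23136952] [-0.04201257  0.70578659  0.04208328  0.70592438]
```

```bash
python3 -m crank '[[0.6,[-0.2,2.1,-2],[0,0,-0.02]],[0.6,[-0.2,2.1,-3],[0,0,0]],[0.6,[0,0,-3.5],[0,0,0]],[0.6,[0,0,-3],[0,0,0]],[0.6,[0,0,-2.5],[0,0,0]],[0.6,[0,0,-1.8],[0,0,0]],[0.6,[0,0,-1],[0,0,0]],[0.6,[0,0,0],[0,0,0]],[0.9,[0,0,0],[0,0,0]],[1,[0,0,0],[0,0,0]],[1,[0,0,0],[0,0,0]],[1,[0,0,0],[0,0,0]]]' 25
```

```text
clock: 5.7
position: [0.4578, -0.1337, 0.0645]
ee_rot: [-0.035, 0.705, 0.035, 0.707]
ft_force: [-1.1, -0.6, 6.2]
grip_width: 0.102
```

```bash
python3 -m crank '[[1,[0.8,0.08,0.1],[0,0,0]],[1,[1.1,0.11,0],[0,0,0]],[1,[1.1,0.11,0],[0,0,0]],[1,[1.1,0.11,0],[0,0,0]],[1,[0.8,0.08,0],[0,0,0]],[1,[0.2,0.02,0],[0,0,0]],[1,[0,0,0],[0,0,0]],[1,[0,0,0],[0,0,0]]]'
```

```text
clock: 6.37
position: [0.5054, -0.1291, 0.0644]
ee_rot: [-0.034, 0.708, 0.035, 0.704]
ft_force: [-14.6, -0.7, 15.7]
grip_width: 0.103
```

```bash
python3 -m crank '[[0.6,[0,0,0],[0,0,0]],[0.6,[0,0,0],[0,0,0]],[0.6,[0,0,3],[0,0,0]],[0.5,[-0.5,-2,4],[0,0,0]],[0.5,[-1,-2,4],[0,0,0]],[0.5,[-1,0,4],[0,0,0]],[0.5,[-1,0,0],[0,0,0]]]'
python3 - <<'E'
from h import *
c=cam("wrist"); save(c,"w4",(230,80,470,290),3); look(c,["bay","cover_rib","wheel_top","needle_mid","bar_marker"])
E
```

```text
clock: 6.95
position: [0.4769, -0.1676, 0.2146]
ee_rot: [-0.034, 0.703, 0.033, 0.71]
ft_force: [1.4, 0.1, 0.5]
grip_width: 0.505
bay 0.74 [ 0.4555 -0.1332  0.0319] [295 176]
cover_rib 0.76 [ 0.5065 -0.1292  0.0681] [354 181]
wheel_top 0.9 [ 0.4594 -0.2284  0.0652] [289 284]
needle_mid 0.54 [ 0.5251 -0.2297  0.0596] [359 289]
needle_mid 0.29 [ 0.4933 -0.0137  0.1211] [365   3]
bar_marker 0.6 [ 0.5384 -0.2014  0.0562] [377 261]
```

View pics/w4.png

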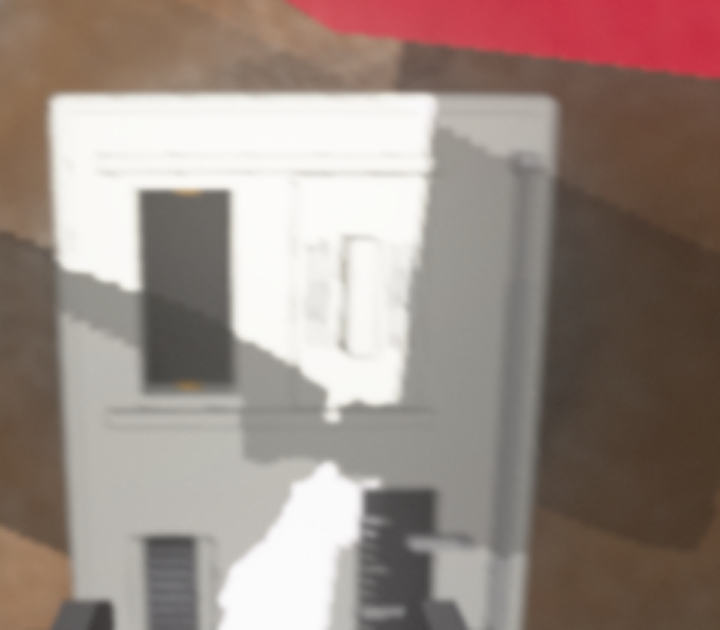

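```bash
python3 - <<'E'
from h import *
c=cam("wrist"); y=.1
P=[ray(c,(230+a/3,80+b/3),.055) for a,b in [(140,190),(232,190),(235,388),(145,392)]]
P=np.array(P);print(np.round(P,4),P.mean(0)); print(P[1]-P[0],P[0]-P[3])
E
python3 -m crank '[[0,[-2.2,1,0],[0,0,0]],[0,[-2.2,2,0],[0,0,0]],[0,[-2.2,3,0],[0,0,0]],[0,[-1.2,3.5,0],[0,0,0]],[0,[-0.8,3.5,0],[0,0,0]],[0,[0,3.5,0],[0,0,0]],[0,[0,3.5,0],[0,0,0]],[0,[0,3.5,0],[0,0,0]],[0,[0,3.5,-1],[0,0,0]],[0,[0,3.5,-2],[0,0,0]],[0,[0,2,-2],[0,0,0]],[0,[0,0,0],[0,0,0]]]'
python3 - <<'E'
from h import *
c=cam("wrist"); save(c,"w5",(190,110,450,310),3); look(c,["battery_mid"]); look(c,["battery_mid"],spot_in); print(ray(c,(320,240),.008))
E
```

```text
[[ 0.435  -0.1015  0.055 ]
 [ 0.4603 -0.099   0.055 ]
 [ 0.4663 -0.1544  0.055 ]
 [ 0.4405 -0.1581  0.055 ]] [ 0.45051597 -0.12824671  0.055     ]
[0.02533569 0.00246526 0.        ] [-0.00550228  0.05662263  0.        ]
clock: 8.3
position: [0.3856, 0.1632, 0.1535]
ee_rot: [-0.038, 0.708, 0.036, 0.704]
ft_force: [-0.8, -0.1, -0.4]
grip_width: 1.0
battery_mid 0.64 [0.3906 0.1723 0.0077] [324 213]
battery_mid 0.71 [0.3872 0.1746 0.013 ] [320 211]
[0.38994391 0.14783001 0.008     ]
```

View pics/w5.png

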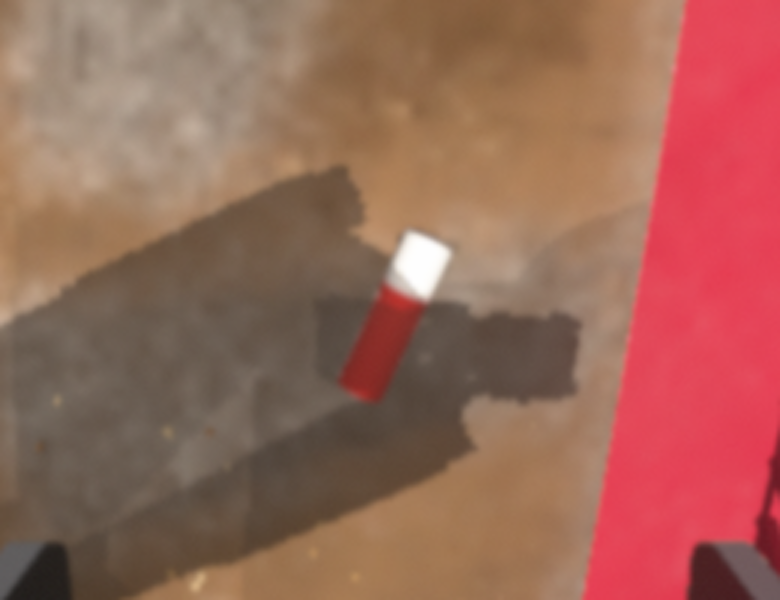

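Run:
```python
from h import *
c=cam("wrist"); f=lambda a,b:ray(c,(190+a/3,110+b/3),.008)
A=f(430,239);B=f(360,393);d=A-B
print(A,B,(A+B)/2,np.linalg.norm(d),"axis yaw",np.arctan2(-d[0],d[1]))
o=telemetry.get_obs();q=o["ee_rot"];print(o["position"],-2*np.arcsin(q[0]*2**.5))
from scipy.spatial.transform import Rotation as R
M=R.from_quat(q).as_matrix();print(np.arctan2(M[1,2],M[0,2]))
```

```text
[0.3997519  0.18869807 0.008     ] [0.38429575 0.14157492 0.008     ] [0.39202382 0.16513649 0.008     ] 0.049593189806893714 axis yaw -0.31693822144352984
[0.3884447  0.15925872 0.15775643] 0.09849319312043306
0.09798544458889968
```

```bash
python3 -m crank '[[0,[0.1,0.4,-1.5],[0,0,-0.105]],[0,[0.1,0.4,-1.5],[0,0,-0.105]],[0,[0.1,0.2,-1],[0,0,-0.105]],[0,[0,0,-1],[0,0,-0.1]],[0,[0,0,0],[0,0,0]],[0,[0,0,0],[0,0,0]],[0,[0,0,0],[0,0,0]]]'
python3 - <<'E'
from h import *
for i in range(3):
    c=cam("wrist"); o=telemetry.get_obs();print(o["position"],np.round(o["joint_velocities"],3)); look(c,["battery_mid"])
save(c,"w6")
# segment battery: red + white blob near
im=c["frame"].astype(int); p=pix(c,[.391,.167,.008]);print(p)
red=((im[...,0]>110)&(im[...,1]<60)).astype(np.uint8)
n,l,s,ce=cv2.connectedComponentsWithStats(red)
for i in range(1,n):
    if s[i,4]>100: print(s[i],ce[i],ray(c,ce[i],.012))
E
```

```text
clock: 9.08
position: [0.3917, 0.1697, 0.1087]
ee_rot: [0.111, 0.698, -0.11, 0.699]
ft_force: [-0.6, -0.7, -0.0]
grip_width: 0.998
[0.39178102 0.16987814 0.10873888] [-0.004 -0.002 -0.002  0.002 -0.    -0.004 -0.013]
battery_mid 0.97 [0.3902 0.1725 0.0075] [313 234]
[0.39157805 0.17003083 0.10850945] [-0.001  0.004 -0.002  0.005 -0.002 -0.005 -0.008]
battery_mid 0.73 [0.3912 0.1737 0.0085] [314 233]
[0.39139741 0.1700428  0.10823842] [-0.002  0.004 -0.     0.002  0.001 -0.003 -0.007]
battery_mid 0.65 [0.3903 0.1726 0.0098] [313 235]
[316 241]
[  422     0   218   411 10281] [489.21923937 169.53097948] [0.52190925 0.18007534 0.012     ]
[ 519   63  121   42 1487] [584.61466039  84.10289173] [0.59839605 0.21684578 0.012     ]
[625 146  13  26 117] [630.47008547 160.11965812] [0.62630595 0.15536586 0.012     ]
[303 230  18  42 681] [311.43759178 250.60939794] [0.38564706 0.16245694 0.012     ]
[607 257  33  19 310] [623.92258065 265.49032258] [0.61475089 0.07395253 0.012     ]
[577 267  63  33 679] [609.78792342 282.60677467] [0.60186267 0.06310878 0.012     ]
[547 278  73  39 858] [585.65850816 296.98251748] [0.58070389 0.05738146 0.012     ]
[507 417  25  63 388] [522.08247423 445.84020619] [ 0.5109947  -0.07858937  0.012     ]
```

View pics/w6.png

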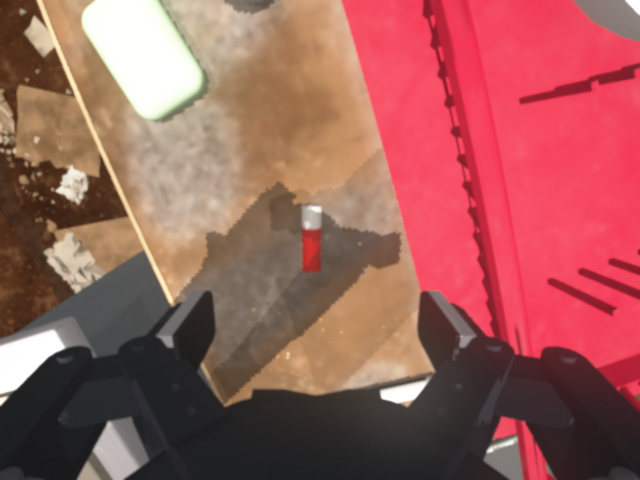

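```bash
python3 -m crank '[[0.5,[-0.2,-0.2,-2],[0,0,0]],[0.5,[0,0,-2.5],[0,0,0]],[0.5,[0,0,-2.5],[0,0,0]],[0.5,[0,0,-2],[0,0,0]],[0.5,[0,0,-1.2],[0,0,0]],[0.5,[0,0,0],[0,0,0]],[0.8,[0,0,0],[0,0,0]],[1,[0,0,0],[0,0,0]],[1,[0,0,0],[0,0,0]],[1,[0,0,0],[0,0,0]]]' 30
```

```text
clock: 10.22
position: [0.3898, 0.1684, 0.0067]
ee_rot: [0.112, 0.698, -0.111, 0.699]
ft_force: [-0.2, -0.6, 4.8]
grip_width: 0.179
```

```bash
python3 -m crank '[[1,[0,0,2],[0,0,0]],[1,[0,0,4],[0,0,0]],[1,[0,0,4],[0,0,0.08]],[1,[0,-2,3],[0,0,0.08]],[1,[0,-3.5,3],[0,0,0.08]],[1,[0,-4,0],[0,0,0.08]],[1,[0,-4,0],[0,0,0.097]],[1,[0.5,-4,0],[0,0,0]],[1,[0.7,-4,0],[0,0,0]],[1,[1.8,-3.5,0],[0,0,0]],[1,[1.8,-3,0],[0,0,0]],[1,[1.8,-2,0],[0,0,0]]]'
python3 -m crank '[[1,[0,0,-3],[0,0,0]],[1,[0,0,0],[0,0,0]],[1,[0,0,0],[0,0,0]]]'
python3 - <<'E'
from h import *
c=cam("wrist"); save(c,"w7",(220,120,460,330),3); look(c,["bay","battery_mid","cover_rib","wheel_top","bar_marker"],k=1)
E
```

```text
clock: 11.22
position: [0.4557, -0.1322, 0.164]
ee_rot: [-0.035, 0.705, 0.035, 0.707]
ft_force: [0.4, 0.5, -0.1]
grip_width: 0.18
clock: 11.47
position: [0.454, -0.1287, 0.1324]
ee_rot: [-0.036, 0.707, 0.035, 0.705]
ft_force: [-0.9, 0.4, -0.5]
grip_width: 0.176
bay 0.94 [ 0.4562 -0.1309  0.0365] [319 242]
battery_mid 0.86 [ 0.452  -0.1266  0.1323] [312 292]
cover_rib 0.8 [ 0.5073 -0.129   0.0699] [400 262]
wheel_top 0.67 [ 0.4604 -0.231   0.0641] [311 384]
```

View pics/w7.png

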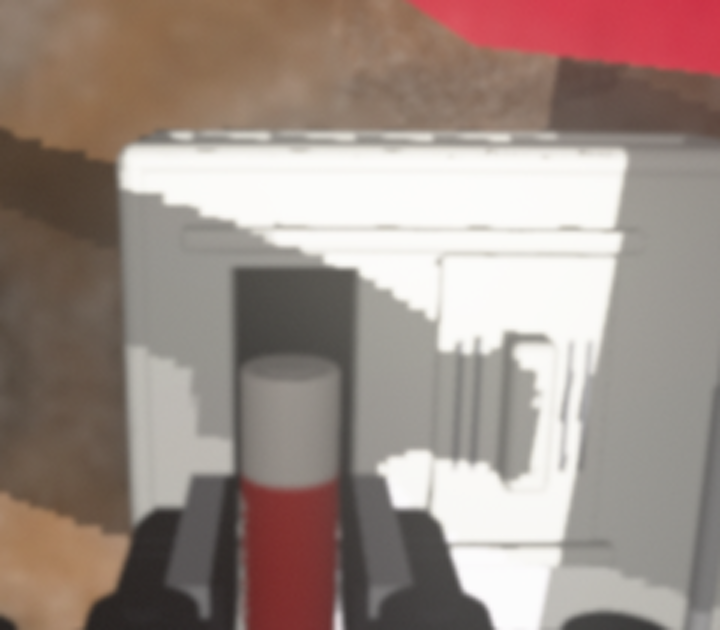

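Run:
```python
from h import *
o=telemetry.get_obs();print(o["position"])
c=cam("wrist"); f=lambda a,b,z:ray(c,(220+a/3,120+b/3),z)
ex=np.array([np.cos(.1),np.sin(.1)]);ey=np.array([-np.sin(.1),np.cos(.1)])
tcp=o["position"];zb=tcp[2]+.0015
e=f(290,355,zb+.008);print("end",e, "centre",e[:2]-.025*ey)
r=(f(234,268,.055)+f(356,268,.055))/2;print("rim",f(234,268,.055),f(356,268,.055),"bay centre",r[:2]-.03*ey)
d=(r[:2]-.03*ey)-(e[:2]-.025*ey);print("shift needed",d,"from tcp",r[:2]-.03*ey-tcp[:2])
print(np.array([-.0,0])+ [ (f(290,420,zb+.008))[:2]@ex, r[:2]@ex, tcp[:2]@ex])
```

```text
[ 0.45553743 -0.12821092  0.13375674]
end [ 0.45265119 -0.09830426  0.14325674] centre [ 0.45514702 -0.12317936]
rim [ 0.44141667 -0.10461075  0.055     ] [ 0.467866   -0.10193731  0.055     ] bay centre [ 0.45763634 -0.13312416]
shift needed [ 0.00248932 -0.0099448 ] from tcp [ 0.00209891 -0.00491324]Traceback (most recent call last):
  File "<stdin>", line 9, in <module>
ValueError: operands could not be broadcast together with shapes (2,) (3,)
```

Run:
```python
from h import *
o=telemetry.get_obs();print(o["position"])
c=cam("wrist"); f=lambda a,b,z:ray(c,(220+a/3,120+b/3),z)
ey=np.array([-np.sin(.1),np.cos(.1)])
zb=o["position"][2]+.0015
for b,z in [(378,.008),(353,-.008),(366,0)]: print((f(290,b,zb+z)[:2]-.025*ey))
```

```text
[ 0.45545467 -0.12828041  0.13359805]
[ 0.45540502 -0.12646208]
[ 0.45556798 -0.12741848]
[ 0.45550403 -0.12711238]
```

```bash
python3 -m crank '[[1,[0.2,-0.6,-2],[0,0,0]],[1,[0,0,-2.5],[0,0,0]],[1,[0,0,-1.6],[0,0,0]],[1,[0,0,-0.8],[0,0,0]],[1,[0,0,-0.5],[0,0,0]],[1,[0,0,0],[0,0,0]],[1,[0,0,0],[0,0,0]]]'
```

```text
clock: 12.45
position: [0.4576, -0.1348, 0.0595]
ee_rot: [-0.036, 0.706, 0.036, 0.707]
ft_force: [0.7, 0.5, 0.6]
grip_width: 0.173
```

```bash
python3 -m crank '[[1,[0,0,-0.2],[0,0,0]],[0.7,[0,0,0],[0,0,0]],[0.65,[0,0,0],[0,0,0]],[0.65,[0,0,0],[0,0,0]],[0.65,[0,0,2],[0,0,0]],[0.6,[0,-0.5,4],[0,0,0]],[0.6,[0,-1.5,4],[0,0,0]],[0.6,[0,-1,1],[0,0,0]],[0.6,[0,0,0],[0,0,0]]]'
python3 - <<'E'
from h import *
c=cam("wrist"); save(c,"w8",(220,80,500,310),2.6); look(c,["bay","battery_mid","cover_rib","wheel_top","needle_mid","bar_marker","scale_mid"],k=1)
E
```

```text
clock: 13.2
position: [0.4588, -0.1667, 0.1691]
ee_rot: [-0.035, 0.704, 0.035, 0.709]
ft_force: [0.5, 0.0, -0.4]
grip_width: 0.403
bay 0.98 [ 0.454  -0.1313  0.0335] [313 183]
battery_mid 0.8 [ 0.4594 -0.1344  0.0467] [320 189]
cover_rib 0.69 [ 0.5063 -0.1296  0.0658] [386 193]
wheel_top 0.63 [ 0.4598 -0.2286  0.0645] [309 310]
needle_mid 0.43 [ 0.5239 -0.2252  0.0582] [387 309]
bar_marker 0.69 [ 0.5377 -0.198   0.0609] [410 281]
scale_mid 0.59 [ 0.5314 -0.2247  0.0575] [396 309]
```

View pics/w8.png

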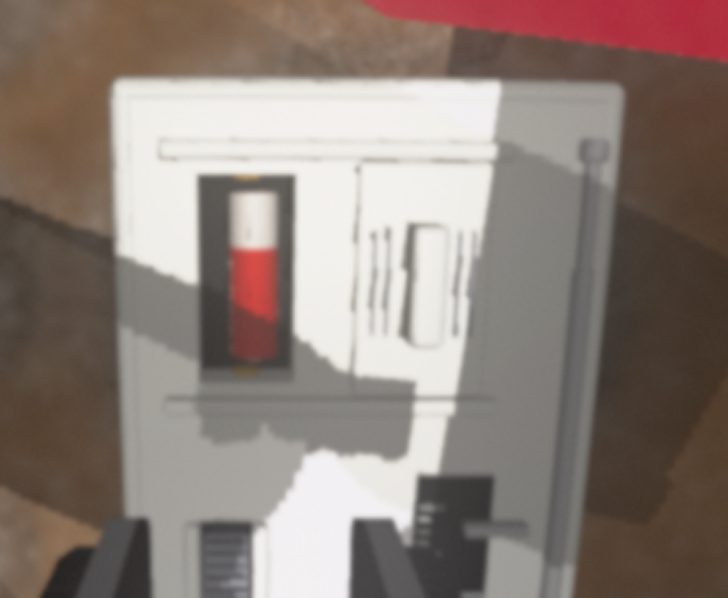

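The battery lies flat in the bay. Next I'll pinch the rib again and slide the cover shut.

```bash
python3 -m crank '[[0.6,[2.3,1.8,0],[0,0,0]],[0.6,[2.4,1.9,-1],[0,0,0]],[0.6,[0,0,-3.5],[0,0,0]],[0.6,[0,0,-3.5],[0,0,0]],[0.6,[0,0,-2],[0,0,0]],[0.6,[0,0,-0.4],[0,0,0]],[0.6,[0,0,0],[0,0,0]],[0.9,[0,0,0],[0,0,0]],[1,[0,0,0],[0,0,0]],[1,[0,0,0],[0,0,0]],[1,[0,0,0],[0,0,0]]]' 25
```

```text
clock: 14.52
position: [0.505, -0.1276, 0.0633]
ee_rot: [-0.036, 0.705, 0.036, 0.707]
ft_force: [-1.8, -0.6, 7.1]
grip_width: 0.103
```

```bash
python3 -m crank '[[1,[-0.8,-0.08,0],[0,0,0]],[1,[-1.1,-0.11,0],[0,0,0]],[1,[-1.1,-0.11,0],[0,0,0]],[1,[-1.1,-0.11,0],[0,0,0]],[1,[-0.8,-0.08,0],[0,0,0]],[1,[-0.3,-0.03,0],[0,0,0]],[1,[0,0,0],[0,0,0]],[1,[0,0,0],[0,0,0]]]'
```

```text
clock: 15.18
position: [0.455, -0.1324, 0.0634]
ee_rot: [-0.036, 0.704, 0.036, 0.709]
ft_force: [10.3, -0.1, -2.0]
grip_width: 0.101
```

```bash
python3 -m crank '[[0.6,[0,0,0],[0,0,0]],[0.6,[0,0,0],[0,0,0]],[0.6,[0,0,2],[0,0,0]],[0.8,[0,0,2.5],[0,0,0]],[1,[0.2,-3.5,0],[0,0,0]],[1,[0.2,-3.5,0],[0,0,0]],[1,[0.1,-3.5,0],[0,0,0]],[1,[0,0,-2.5],[0,0,0]],[1,[0,0,-1],[0,0,0]],[1,[0,0,0],[0,0,0]],[1,[0,0,0],[0,0,0]]]'
python3 - <<'E'
from h import *
o=telemetry.get_obs();print(o["position"],o["ft_force"],o["grip_width"])
for n in ["wrist","top"]:
    c=cam(n);print(n,c["shot"]);look(c,["wheel_top","bar_marker","needle_mid","cover_rib"],k=1)
E
```

```text
clock: 16.1
position: [0.4565, -0.2367, 0.0717]
ee_rot: [-0.036, 0.707, 0.036, 0.706]
ft_force: [0.5, 0.2, 0.5]
grip_width: 0.003
[ 0.45652329 -0.23672072  0.07168136] [0.49081367 0.23684025 0.45717296] 0.002649094673167494
wrist 20
wheel_top 0.56 [ 0.4611 -0.2269  0.0627] [328 270]
bar_marker 0.62 [ 0.5383 -0.1979  0.0616] [499 226]
needle_mid 0.65 [ 0.5266 -0.2276  0.0576] [459 280]
cover_rib 0.67 [ 0.4608 -0.1334  0.0695] [354  50]
top 21
bar_marker 0.6 [ 0.4927 -0.1827 -0.0022] [387 220]
cover_rib 0.91 [ 0.453  -0.135   0.0718] [370 231]
```

```bash
python3 -m crank '[[1,[0.3,-0.05,-0.4],[0,0,0]],[1,[0,0,-0.2],[0,0,0]],[1,[0,0,-0.1],[0,0,0]],[1,[0,0,-0.1],[0,0,0]],[1,[0,0,0],[0,0,0]]]'
```

```text
clock: 17.02
position: [0.4601, -0.2384, 0.064]
ee_rot: [-0.036, 0.706, 0.035, 0.706]
ft_force: [0.2, 0.2, 3.3]
grip_width: 0.004
```

```bash
python3 -m crank '[[1,[-0.03,0.3,0],[0,0,0]],[1,[-0.03,0.3,0],[0,0,0]],[1,[-0.03,0.3,0],[0,0,0]],[1,[-0.03,0.3,0],[0,0,0]],[1,[-0.03,0.3,0],[0,0,0]],[1,[-0.03,0.3,0],[0,0,0]],[1,[0,0,0],[0,0,0]],[1,[0,0,0],[0,0,0]]]'
python3 - <<'E'
from h import *
c=cam("wrist");save(c,"w9",(300,150,600,375),2.6);look(c,["bar_marker","needle_mid","scale_mid"],k=1)
E
```

```text
clock: 17.68
position: [0.4583, -0.2194, 0.0639]
ee_rot: [-0.036, 0.706, 0.036, 0.706]
ft_force: [-2.4, 0.6, 4.9]
grip_width: -0.002
bar_marker 0.77 [ 0.5386 -0.201   0.0606] [493 272]
needle_mid 0.61 [ 0.5259 -0.2135  0.058 ] [459 292]
scale_mid 0.78 [ 0.5328 -0.2282  0.0566] [465 319]
```

View pics/w9.png

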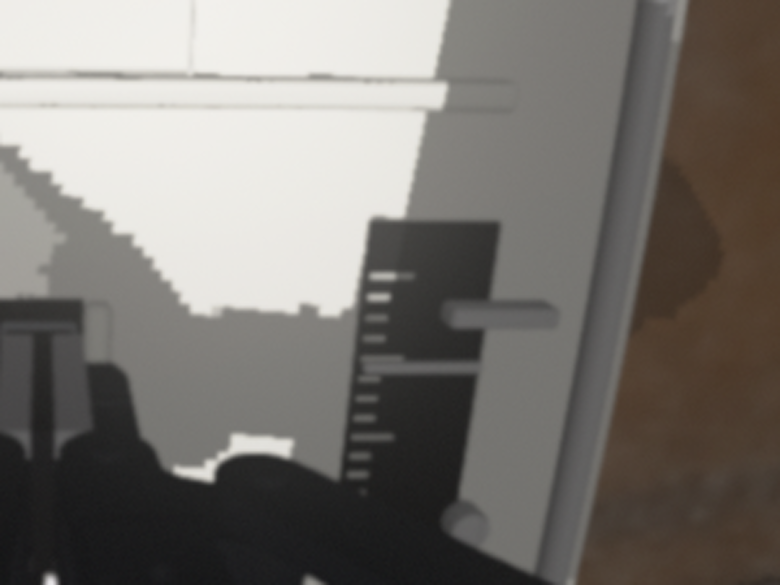

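Needle at about (422,368) in the crop and bar's upper face at about (502,317), so it still has to move up.

Run:
```python
from h import *
ey=np.array([-np.sin(.1),np.cos(.1)])
c=cam("wrist"); f=lambda a,b,z:ray(c,(300+a/2.6,150+b/2.6),z)[:2]@ey*1e3
print("bar",f(502,317,.061),f(502,303,.055),f(502,327,.061),"stud",f(466,523,.061))
for z in(.056,.058,.060): print("needle",f(422,368,z))
print("ticks: top",f(395,276,.0555),"mid",f(385,358,.0555),"bot",f(372,437,.0555),"scale edge",f(430,221,.0555))
o=telemetry.get_obs();print(o["position"],o["ft_force"])
```

```text
bar -253.88472862197042 -253.48509875938902 -255.78798100156465 stud -295.981080295239
needle -265.8703594372093
needle -264.9535968360294
needle -264.0368342348496
ticks: top -248.02107178188723 mid -264.020751341201 bot -280.33242201730656 scale edge -237.75721378124547
[ 0.45833979 -0.21970615  0.06392492] [-1.9350853   1.50871917  5.77469769]
```

```bash
python3 -m crank '[[1,[0,0,1],[0,0,0]],[1,[0.17,-1.75,0],[0,0,0]],[1,[0,0,0],[0,0,0]],[1,[0,0,-0.7],[0,0,0]],[1,[0,0,-0.2],[0,0,0]],[1,[0,0,0],[0,0,0]],[1,[0,0,0],[0,0,0]]]'
```

```text
clock: 18.52
position: [0.4598, -0.237, 0.0645]
ee_rot: [-0.036, 0.706, 0.036, 0.706]
ft_force: [0.1, 0.0, 0.3]
grip_width: -0.001
```

```bash
python3 -m crank '[[1,[0,0,-0.1],[0,0,0]],[1,[0,0,0],[0,0,0]],[1,[-0.03,0.3,0],[0,0,0]],[1,[-0.03,0.3,0],[0,0,0]],[1,[-0.03,0.3,0],[0,0,0]],[1,[-0.03,0.3,0],[0,0,0]],[1,[-0.03,0.3,0],[0,0,0]],[1,[-0.02,0.2,0],[0,0,0]],[1,[0,0,0],[0,0,0]],[1,[0,0,0],[0,0,0]]]'
python3 - <<'E'
from h import *
ey=np.array([-np.sin(.1),np.cos(.1)])
for i in range(3):
    c=cam("wrist");r={}
    for t in ["bar_marker","needle_mid"]:
        for q in mark_of(t,c)[:1]: r[t]=w(c,q["location"])[:2]@ey*1e3; print(t,q["conf"],r[t])
save(c,"w10",(380,200,560,335),4.4)
E
```

```text
clock: 19.35
position: [0.4584, -0.2199, 0.0639]
ee_rot: [-0.036, 0.706, 0.036, 0.706]
ft_force: [-1.5, 0.2, 5.0]
grip_width: -0.004
bar_marker 0.91 -253.0838460224002
needle_mid 0.45 -255.5328277401286
bar_marker 0.61 -251.73084604197808
bar_marker 0.63 -255.31109496254211
needle_mid 0.5 -256.04244467649903
```

View pics/w10.png

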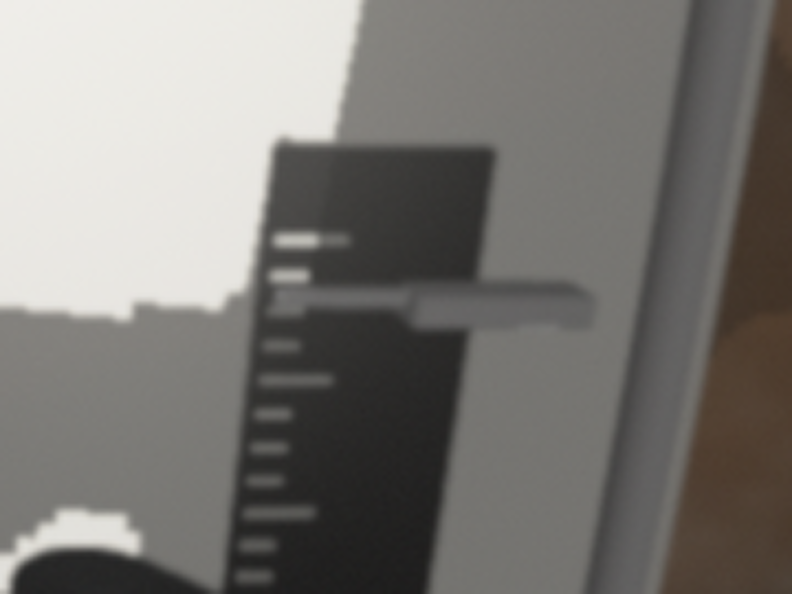

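Run:
```python
from h import *
y=.1;M=np.array([[np.cos(y),np.sin(y)],[-np.sin(y),np.cos(y)]])
c=cam("wrist"); f=lambda a,b,z:np.round(M@ray(c,(380+a/4.4,200+b/4.4),z)[:2]*1e3,1)
print("bar top L/R",f(412,314,.061),f(594,313,.061),"base edge",f(500,283,.055))
for z in(.057,.059,.061): print("needle",f(275,300,z),f(405,297,z))
print("scale top edge",f(280,143,.0555),f(495,151,.0555), "tick",f(310,240,.0555),f(295,380,.0555))
```

```text
bar top L/R [ 506.4 -254. ] [ 526.2 -254. ] base edge [ 518.7 -252.8]
needle [ 493.2 -253.9] [ 507.3 -253.6]
needle [ 492.4 -253.1] [ 506.3 -252.8]
needle [ 491.6 -252.3] [ 505.4 -252.1]
scale top edge [ 492.5 -237. ] [ 515.8 -237.8] tick [ 496.9 -247.6] [ 497.  -263.7]
```

The needle is within about 1 mm of the bar. I'll lift straight off and do a numeric check.

```bash
python3 -m crank '[[1,[0,0,0.5],[0,0,0]],[1,[0,0,2],[0,0,0]],[1,[0,0,4],[0,0,0]],[1,[0,0,4],[0,0,0]],[1,[0,0,3],[0,0,0]],[1,[0,0,0],[0,0,0]],[1,[0,0,0],[0,0,0]]]'
python3 - <<'E'
from h import *
ey=np.array([-np.sin(.1),np.cos(.1)])
for i in range(3):
    c=cam("wrist")
    for t in ["cover_rib","bar_marker","needle_mid","battery_mid"]:
        for q in mark_of(t,c)[:1]: p=w(c,q["location"]);print(t,round(q["conf"],2),np.round(p,4),round(p[:2]@ey*1e3,1))
E
```

```text
clock: 20.43
position: [0.4592, -0.2203, 0.2002]
ee_rot: [-0.036, 0.705, 0.036, 0.707]
ft_force: [0.6, -0.2, -0.5]
grip_width: 0.001
cover_rib 0.86 [ 0.4585 -0.1343  0.0693] -179.4
bar_marker 0.58 [ 0.5386 -0.2004  0.0573] -253.2
needle_mid 0.52 [ 0.46   -0.2262  0.0647] -271.0
cover_rib 0.6 [ 0.458  -0.1345  0.0698] -179.6
bar_marker 0.68 [ 0.5396 -0.199   0.0573] -251.8
needle_mid 0.64 [ 0.4579 -0.1345  0.0684] -179.5
cover_rib 0.77 [ 0.4614 -0.1355  0.0702] -180.9
bar_marker 0.57 [ 0.5364 -0.1968  0.0579] -249.3
needle_mid 0.41 [ 0.5234 -0.2031  0.0586] -254.3
battery_mid 0.5 [ 0.4569 -0.1361  0.036 ] -181.0
```

Run:
```python
from h import *
y=.1;M=np.array([[np.cos(y),np.sin(y)],[-np.sin(y),np.cos(y)]])
c=cam("wrist");g=cv2.cvtColor(c["frame"],cv2.COLOR_RGB2GRAY)
def pixf(p):
    T=np.linalg.inv(np.array(c["cam_to_world"])); q=(T@np.r_[p,1])[:3];s=np.array([q[0],-q[1]])/-q[2]; s=s*(1+c["k1"]*(s@s)); K=np.array(c["intrinsics"]);return K[:2,:2]@s+K[:2,2]
for n,x,z in [("needle",503,.058),("bar on scale",510,.061),("bar",520,.061)]:
    print(n,[(v,int(cv2.getRectSubPix(g,(1,1),tuple(map(float,pixf(np.r_[M.T@np.array([x,v])/1e3,z]))))[0,0])) for v in range(-262,-245)])
```

```text
needle [(-262, 59), (-261, 59), (-260, 59), (-259, 60), (-258, 60), (-257, 61), (-256, 61), (-255, 70), (-254, 90), (-253, 101), (-252, 88), (-251, 69), (-250, 64), (-249, 62), (-248, 62), (-247, 63), (-246, 62)]
bar on scale [(-262, 55), (-261, 54), (-260, 55), (-259, 55), (-258, 56), (-257, 60), (-256, 75), (-255, 95), (-254, 107), (-253, 108), (-252, 97), (-251, 78), (-250, 63), (-249, 59), (-248, 57), (-247, 58), (-246, 59)]
bar [(-262, 121), (-261, 121), (-260, 121), (-259, 122), (-258, 121), (-257, 119), (-256, 113), (-255, 106), (-254, 105), (-253, 105), (-252, 102), (-251, 108), (-250, 117), (-249, 122), (-248, 122), (-247, 123), (-246, 122)]
```

Needle at −253.0 mm and bar at about −253.5 mm along the radio's y, so they are aligned. Handing in.

```bash
python3 -c "
from workcell import manip
print(manip.hand_in())"
```

```text
the job is handed in; nothing more can be done
None
```

I opened the cover, laid the battery in the bay, slid the cover shut and rolled the thumbwheel in two strokes. Then I lifted clear and handed the job in at about 21 s on the robot's clock; no verdict was reported.

- **Battery:** a wrist picture before closing showed it lying flat in the bay.
- **Cover:** opening and closing both ended against the stop. Closing travelled 50 mm, and the rib was back within about 2 to 4 mm of where it started. At the open stop the gripper had moved only 48 mm, but the picture showed the bay fully clear.
- **Needle:** after lift-off its brightness peak was within about 1 mm of the bar marker. The limit is 3.5 mm.
- **Disagreement:** in the final frames the network put the needle on the wheel or the rib twice. In the third frame it put the needle about 5 mm from that frame's bar reading. I relied on the pixel measurement instead.
- **Not rechecked:** I did not look again at the other things on the worktop. The arm passed clear of them, and no unexpected force showed in the readings at the end of each move.

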